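# Lay two tins in the sloped checking cradle

### The job

Lay the two tall tins on their sides in the sloped rail cradle, end to end for the date check: first the red one with its base snug against the blue stop plate at the low end, then the yellow one above it with its base snug against the red tin's lid. Set each down gently on both rails rather than dropping it, let go of both, and leave the other goods on the bench standing where they are.

Things in the scene. Friction and masses are not known exactly. Their poses are not given: they have to be found in the camera images.
- red_tin: food tin with a red label and a white band, a closed cylinder 60 mm in diameter and 110 mm high, about 0.27 to 0.5 kg, standing upright. Origin: centre of its base; z runs along the tin's axis from base to lid (the lid has a ring pull). Its weight is spread evenly.
- red_top (a point): centre of the red tin's lid end, 110 mm from its base along the tin's axis
- yellow_tin: food tin with a yellow label and a white band, same size, weight and axes as the red tin, standing upright
- cradle: fixed cradle for two lying tins: two round steel rails (12 mm thick, 236 mm long, 44 mm apart) climb at 30 degrees from a blue stop plate. Origin 62 mm above the table, on the stop's face. x: up the slope along the rails; y: level, across them; z: square to the slope, away from the rails. Rail centres at y +-22, z -28.5 mm, so a tin resting on both has its axis on the x axis.
- stop_top (a point): middle of the upper edge of the blue stop plate, on the face towards the tins, 25 mm from the cradle's origin along cradle z. The plate is 70 mm wide (cradle y), 8 mm thick, square to the rails, and reaches from 37 mm below to 25 mm above the cradle's x axis
- stand: grey stand that carries the cradle, fixed: base plate 300 x 120 x 10 mm with posts under the rails; nothing rises beside or above the rails. Origin: centre of the plate's underside; x: level, the way the rails climb; the cradle's origin is at x -120 mm, z 62 mm. Place and heading vary.
- oil_bottle: bystander, to be left alone: tall closed green glass bottle, black cap, round, 60 mm in diameter, 185 mm high, loose, standing upright. Origin: centre of its base
- jar: bystander, to be left alone: amber glass jar, white lid, round, 66 mm in diameter, 95 mm high, loose, standing upright. Origin: centre of its base
- blue_tin: bystander, to be left alone: short upright tin, blue label, round, 66 mm in diameter, 75 mm high, loose, standing upright. Origin: centre of its base
- low_tin: bystander, to be left alone: wide low tin, green label, round, 80 mm in diameter, 50 mm high, loose, standing upright. Origin: centre of its base
- sauce_jar: bystander, to be left alone: clear glass jar, black lid, round, 60 mm in diameter, 85 mm high, loose, standing upright. Origin: centre of its base
- carton: bystander, to be left alone: brown and blue carton standing upright, 75 mm (its x) x 50 mm (its y) x 130 mm high, loose. Origin: centre of its base

How it is judged:
By the outcome, as a careful person would: the job done as asked, in the order asked, and still so for the second after the job is handed in, with the robot touching nothing.
It also fails if it takes over 64 s, if anything falls off the work surface, if the arm or the gripper's body presses on something with over 40 N, if the wrist force passes 120 N, or if a joint passes its speed limit or range.

### The arm

A 6-joint arm with a two-finger parallel gripper is mounted at the origin on the work surface. World frame = base frame: x ahead of the robot, y to its left, z up, the work surface at z = 0. Lengths are in m, angles in rad, forces in N, time in s.
With the tool pointing down it reaches from about 0.275 to 1 m from the base axis. Payload 8.4 kg.
Tool frame: the origin (TCP) lies at the very end of the fingers, on their centre line; the grasp point (between the pads) lies 19 mm behind it; x points along the fingers, y is the direction in which the jaws open and shut, and the axes are right-handed (so a half turn about x gives the same grasp; the last joint's range is limited). The gripper opens to 85 mm and grips with 20 to 120 N. Pads are 22 mm wide; open, the fingers measure 114 mm over their backs; the gripper's body (76 mm by 85 mm) begins 54 mm behind the grasp point. The pads swing forward as they close: fully open they stand 13 mm farther back than shut.
Start: joints at [-1.227, 0.353, 1.633, -0, 1.155, -0.002], TCP at [0.212, -0.588, 0.231] pointing down, gripper open.
Joint ranges: [-2.63, 2.63], [-0.92, 2.1], [0.06, 2.66], [-1.3, 4.44], [0, 2.69], [-3.02, 3.02]. Speed limits (rad/s): [2.22, 2.22, 2.79, 3.14, 3.14, 3.14].

### API

Orientations are given as a unit quaternion [w, x, y, z].
In Python, from plant import bot gives the robot as it stands.
- The arm moves only by the tool step_arm, never from a script. Its argument "rows" is a list of rows, each a list of 3 entries, a list of its own where there are three numbers: the gripper command: -1 is fully open, 1 is shut, values between are in proportion, then the shift along the tool's x, y, z in mm, then the turn, a rotation vector about the tool's x, y, z in degrees. A call has 1 to 5 rows; each row shifts and turns the pose as measured when the row begins, along the tool's axes as they then stand; what a row does not reach is not made up. A row lasts 1/8 s, in which the tool goes at most 62.5 mm and 10.7 degrees, less where a joint would pass 70% of its speed; a pose out of reach is approached as far as the arm can. A call is refused whole if a number of a shift passes 62.5 or a number of a turn 10.7, either way. A call with a gripper value outside its range is refused whole. The fingers move at their own pace and stop on an object; "force" is the grip in N (left out, the last holds). Time passes only in rows, so rows that do not move let the fingers close. It gives the time, the measured TCP pose, the force and the opening at its end, in the units of the state.
- bot.get_obs(): the state, without advancing time (a new reading comes with each control period).
- bot.read_camera(name): name is "side" or "top" or "wrist"; returns the picture (420x560x3 uint8, blue, green, red); there is no depth.
- bot.camera_model(name): a dict with "vertical_fov" (degrees; the focal length in pixels is half the picture's height over the tangent of half this angle, whatever the lens; pixels are square), "cx", "cy" (the principal point, pixels), "R" (3x3) and "t" (3): a world point X has camera coordinates R X + t; the wrist camera has in their place "mount" (4x4, takes a point from camera to tool coordinates, whose origin is the TCP and whose axes are the tool frame's). Camera axes: x right, y down, z forward; pixel columns grow to the right and rows downward; lengths in m; the calibration is good to about 2 mm. A picture is of the moment at which its call begins: read the wrist's pose just before it. camera_model takes no time and is no camera call.
- bot.finish_job(): hands the job in, once; it reports no verdict.
The state is a dict: "t": time; "qpos": joint angles; "dq": joint speeds; "tau": joint torques, N m; "tool_pos": TCP position; "eef_rot": TCP orientation; "force": force on the tool from outside, world axes, zero at the start; "moment": the same for the moment, N m; "opening": opening from 0.0 (shut) to 1.0 (fully open).
Only numpy, scipy, OpenCV 4.12 (cv2) and the standard library are available. Lean on these libraries where they do the work, as an engineer would, in place of code of your own. Each camera call takes 0.05 s, during which the arm holds its last target. There are 200 camera calls.

## Working session

There is one attempt and no reset: what is moved stays moved. The work goes in short steps, Python scripts to look and compute and a tool call to move; the robot and the scene stay as the last step left them, time stands still between calls to the robot, and variables do not carry over. Pictures are saved under pics/ and viewed, about 8 in all and at most 12, crops included, and the job is handed in when it is done.

Besides the shell and the picture viewer there is one more tool, called after "Request:" by a JSON object that holds its "method" and its "body". step_arm: Moves the arm, as the interface text tells. Its arguments: {"type":"object","properties":{"rows":{"type":"array"},"force":{"type":"number"}},"required":["rows"]}

```bash
ls; mkdir -p pics
python3 - <<'E'
from plant import bot
import cv2,numpy as np
np.set_printoptions(precision=4,suppress=True)
o=bot.get_obs();print(o)
for n in("side","top","wrist"):
    cv2.imwrite(f"pics/{n}0.png",bot.read_camera(n));print(n,bot.camera_model(n))
E
```

```text
pics
{'t': 0.0, 'qpos': array([-1.2274,  0.3537,  1.6342,  0.    ,  1.1552, -0.0024]), 'dq': array([-0.0002,  0.0001,  0.0005,  0.0007, -0.0004, -0.0018]), 'tau': array([  0.0028, -60.5256, -34.206 ,   0.0001,   0.0095,   0.    ]), 'tool_pos': array([ 0.2117, -0.5875,  0.2305]), 'eef_rot': array([-0.1211, -0.6965, -0.1222,  0.6966]), 'force': array([-0.2224, -0.3345,  0.4023]), 'moment': array([-0.0071, -0.0244, -0.015 ]), 'opening': 1.0000992841715162}
side {'vertical_fov': 51.70236807860121, 'cx': 279.44542688186704, 'cy': 210.31002990491564, 'R': array([[-0.7874, -0.6162,  0.0153],
       [-0.3799,  0.4656, -0.7993],
       [ 0.4854, -0.6352, -0.6007]]), 't': array([0.435 , 0.2956, 0.9288])}
top {'vertical_fov': 43.02927235020736, 'cx': 282.4831664695404, 'cy': 211.46199860188267, 'R': array([[ 0.0143, -0.9999,  0.0008],
       [-0.9828, -0.0142, -0.1844],
       [ 0.1843,  0.0019, -0.9829]]), 't': array([-0.0486,  0.5675,  1.3027])}
wrist {'vertical_fov': 67.65083851849026, 'cx': 282.7338695465188, 'cy': 213.54767952450746, 'mount': array([[ 0.0013, -0.3257,  0.9455, -0.1427],
       [ 1.    ,  0.0012, -0.0009,  0.0007],
       [-0.0008,  0.9455,  0.3257, -0.0836],
       [ 0.    ,  0.    ,  0.    ,  1.    ]])}
```

View pics/top0.png

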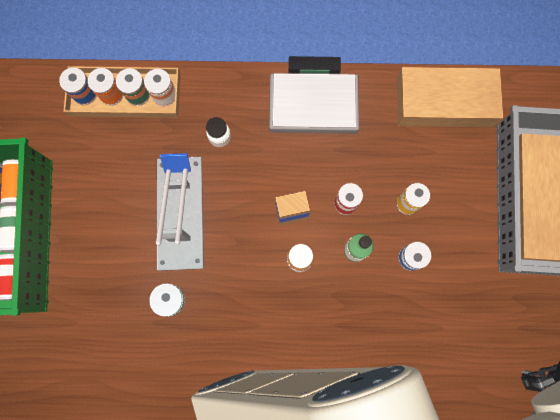

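View pics/side0.png

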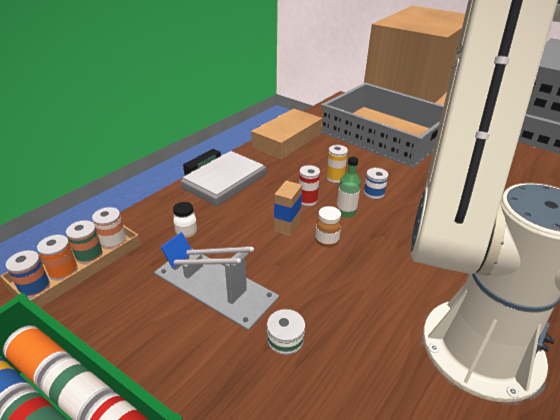

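The top view shows the red tin's lid at about (350,193) and the yellow lid at (418,194). The cradle's stop is at (175,160), and its rails climb towards the robot to about (170,243). I'll measure on enlarged crops.

```bash
cat > h.py <<'E'
import numpy as np, cv2
from scipy.spatial.transform import Rotation as Ro
from plant import bot
np.set_printoptions(precision=4,suppress=True)
def rot(q): return Ro.from_quat([q[1],q[2],q[3],q[0]])
def cam(n,o=None):
    m=bot.camera_model(n); f=210/np.tan(np.radians(m['vertical_fov']/2))
    if n=='wrist':
        M=m['mount']; W=np.eye(4); W[:3,:3]=rot(o['eef_rot']).as_matrix(); W[:3,3]=o['tool_pos']
        C=np.linalg.inv(W@M); R,t=C[:3,:3],C[:3,3]
    else: R,t=np.array(m['R']),np.array(m['t'])
    return f,m['cx'],m['cy'],R,t
def proj(c,X):
    f,cx,cy,R,t=c; P=np.atleast_2d(X)@R.T+t
    return np.c_[f*P[:,0]/P[:,2]+cx,f*P[:,1]/P[:,2]+cy]
def back(c,u,v,z):
    f,cx,cy,R,t=c; d=R.T@np.array([(u-cx)/f,(v-cy)/f,1]); o=-R.T@t
    return o+d*(z-o[2])/d[2]
E
python3 - <<'E'
from h import *
c=cam('top')
I=cv2.imread('pics/top0.png')
for n,u,v,z in [('red',350,193,.11),('yel',418,194,.11),('bottlecap',365,242,.185),('jar',300,257,.095),('blue',416,256,.075),('low',166,299,.05),('sauce',217,127,.085),('carton',293,203,.13)]: print(n,back(c,u,v,z)[:3])
for u,v in[(157,157),(201,157),(203,268),(157,270)]: print(back(c,u,v,.01))
a=cv2.resize(I[145:285,145:215],None,fx=4,fy=4,interpolation=cv2.INTER_CUBIC)
b=cv2.resize(I[160:290,330:440],None,fx=4,fy=4,interpolation=cv2.INTER_CUBIC)
cv2.imwrite('pics/c1.png',np.hstack([a,np.vstack([b,np.zeros((560-520,440,3),np.uint8)])]))
o=bot.get_obs();print(rot(o['eef_rot']).as_matrix())
E
```

```text
red [ 0.6059 -0.2054  0.11  ]
yel [ 0.6058 -0.372   0.11  ]
bottlecap [ 0.4756 -0.2288  0.185 ]
jar [ 0.4485 -0.0846  0.095 ]
blue [ 0.4571 -0.371   0.075 ]
low [0.3443 0.2444 0.05  ]
sauce [0.7795 0.1302 0.085 ]
carton [ 0.5747 -0.0656  0.13  ]
[0.7196 0.2976 0.01  ]
[0.7214 0.1799 0.01  ]
[0.4251 0.1621 0.01  ]
[0.4183 0.2802 0.01  ]
[[-0.0003  0.3389 -0.9408]
 [ 0.001  -0.9408 -0.3389]
 [-1.     -0.001  -0.    ]]
```

View pics/c1.png

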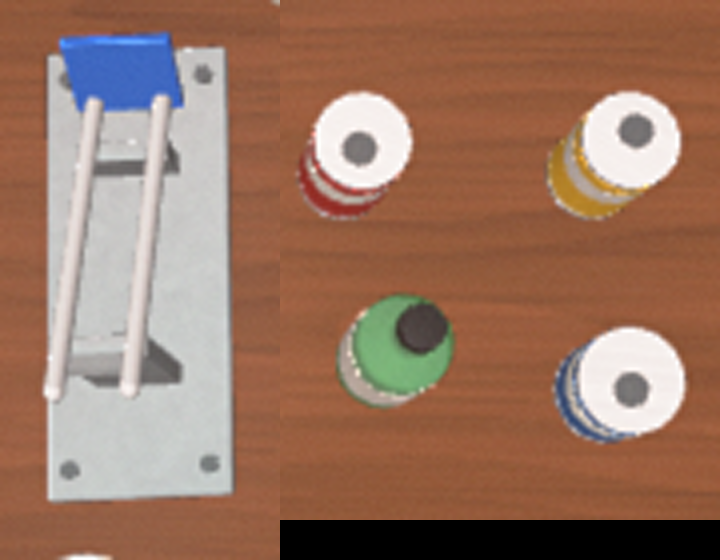

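The crop shows the plate corners clearly, along with the stop's edges and the rail ends. I'll fit the stand pose to these and fit the lid ellipses to find the tins.

```bash
cat >> h.py <<'E'
def stand2w(p,P):
    c,s=np.cos(p[2]),np.sin(p[2]); P=np.atleast_2d(P)
    return np.c_[p[0]+c*P[:,0]-s*P[:,1],p[1]+s*P[:,0]+c*P[:,1],P[:,2]]
C30,S30=np.cos(np.pi/6),.5
def cr2st(P):
    P=np.atleast_2d(P); return np.c_[-.12+C30*P[:,0]-S30*P[:,2],P[:,1],.062+S30*P[:,0]+C30*P[:,2]]
E
python3 - <<'E'
from h import *
from scipy.optimize import least_squares
c=cam('top'); sc=lambda L:np.array(L)/4+145-.375
# stand x points toward robot(-x); low end (x-) is far; y+ of stand = world -y (right in image)
plate=[(-.15,-.06,.01),(-.15,.06,.01),(.15,.06,.01),(.15,-.06,.01)]
pp=sc([(48,55),(223,47),(232,493),(48,499)])
cr=[(0,-.035,.025),(0,.035,.025),(.236,-.022,-.0285),(.236,.022,-.0285)]
cp=sc([(65,50),(171,45),(53,395),(129,391)])
def r1(p): return (proj(c,stand2w(p,plate))-pp).ravel()
s=least_squares(r1,[.57,.23,np.pi]); print(s.x,s.fun)
print((proj(c,stand2w(s.x,cr2st(cr)))-cp))
def r2(p): return np.r_[r1(p),(proj(c,stand2w(p,cr2st(cr)))-cp)[2:].ravel()]
s=least_squares(r2,s.x); print(s.x,s.fun)
I=cv2.imread('pics/top0.png')
ro=np.array([cv2.cvtColor(I,cv2.COLOR_BGR2GRAY)])[0]
for n,u,v in[('red',350,195),('yel',417,195)]:
    a=I[v-16:v+17,u-16:u+17]; m=(a.min(2)>205).astype(np.uint8); m=cv2.morphologyEx(m,cv2.MORPH_OPEN,np.ones((3,3),np.uint8))
    k=cv2.convexHull(max(cv2.findContours(m,0,1)[0],key=cv2.contourArea)); e=cv2.fitEllipse(k)
    cc=np.array(e[0])+[u-16,v-16]; print(n,cc,e[1],back(c,*cc,.11))
# overlay in side view
S=cv2.imread('pics/side0.png'); cs=cam('side')
for P in(plate,cr2st(cr)):
    for q in proj(cs,stand2w(s.x,P)): cv2.drawMarker(S,tuple(int(round(x)) for x in q),(255,0,255),0,8)
cv2.imwrite('pics/s1.png',cv2.resize(S[130:340,140:400],None,fx=3,fy=2.8))
E
```

```text
[0.5712 0.2311 3.201 ] [-0.5204 -0.559   0.5858 -0.4952  0.3004  0.1785 -0.3623  0.7817]
[[-1.6398 -1.3169]
 [-0.5062 -1.2588]
 [ 0.2131 -0.8773]
 [ 0.1704 -0.7228]]
[0.5704 0.2312 3.2004] [-0.5471 -0.3071  0.5635 -0.2197  0.2126  0.4796 -0.4551  1.0572  0.1229
 -0.5666  0.0824 -0.4019]
red [350.0569 194.8325] (22.826534271240234, 23.63736343383789) [ 0.6013 -0.2055  0.11  ]
yel [417.3119 194.5981] (22.611135482788086, 24.10234832763672) [ 0.6042 -0.3703  0.11  ]
```

View pics/s1.png

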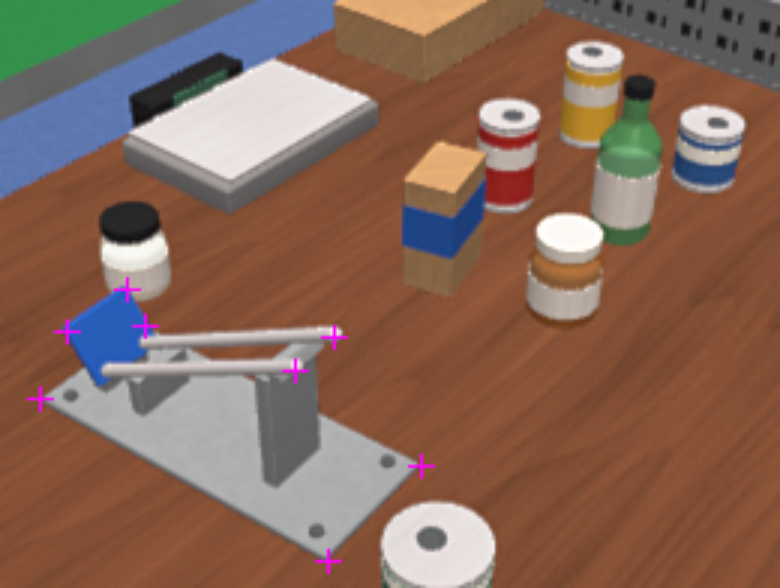

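```bash
cat >> h.py <<'E'
ST=np.array([.5704,.2312,3.2004])
hd=np.array([np.cos(ST[2]),np.sin(ST[2]),0]); Z=np.array([0,0,1.])
def toolR(tau,h=hd):  # tau deg, inward tilt
    s,c=np.sin(np.radians(tau)),np.cos(np.radians(tau))
    x=s*h-c*Z; z=c*h+s*Z
    return np.c_[x,np.cross(z,x),z]
def plan(gp,tau,n=None,h=hd,quiet=False):
    """rows to bring grasp point to gp with tilt tau"""
    o=bot.get_obs(); R0=rot(o['eef_rot']); p0=np.array(o['tool_pos']); R1=Ro.from_matrix(toolR(tau,h))
    p1=np.array(gp)+.019*R1.as_matrix()[:,0]
    rv=(R0.inv()*R1).as_rotvec(); d=np.linalg.norm(p1-p0)
    n=n or int(max(np.ceil(d/.055),np.ceil(np.degrees(np.abs(rv).max())/10),1))
    print('t %.2f'%o['t'],'q',np.round(o['qpos'],2),'F',np.round(o['force'],1),'op %.3f'%o['opening'],'gp',p0-.019*R0.as_matrix()[:,0],'n',n,'dist %.1f mm'%(d*1e3))
    for i in range(n):
        R=R0*Ro.from_rotvec(rv*i/n)
        print(np.round(R.inv().apply(p1-p0)/n*1e3,1).tolist(),np.round(np.degrees(rv)/n,1).tolist())
def crad(x,z,y=0): return stand2w(ST,cr2st([(x,y,z)]))[0]
E
python3 - <<'E'
from h import *
print(proj(cam('side'),[[.601,-.206,.11],[.603,-.371,.11]]),'meas 309.3,171.4 338,149.3')
print(toolR(45)[:,0])
plan(np.array([.601,-.206,.078])-.13*toolR(45)[:,0],45)
E
```

```text
[[309.9122 170.9914]
 [338.7823 149.8078]] meas 309.3,171.4 338,149.3
[-0.7059 -0.0416 -0.7071]
t 0.15 q [-1.23  0.35  1.63  0.    1.16 -0.  ] F [-0.9 -0.8  0.9] op 1.003 gp [ 0.2117 -0.5877  0.2497] n 12 dist 611.1 mm
[6.2, -17.1, -47.6] [1.3, -3.7, -0.5]
[3.3, -18.1, -47.5] [1.3, -3.7, -0.5]
[0.4, -19.2, -47.2] [1.3, -3.7, -0.5]
[-2.5, -20.2, -46.7] [1.3, -3.7, -0.5]
[-5.3, -21.3, -45.9] [1.3, -3.7, -0.5]
[-8.1, -22.4, -45.0] [1.3, -3.7, -0.5]
[-10.7, -23.5, -43.9] [1.3, -3.7, -0.5]
[-13.3, -24.6, -42.5] [1.3, -3.7, -0.5]
[-15.8, -25.7, -41.0] [1.3, -3.7, -0.5]
[-18.2, -26.8, -39.3] [1.3, -3.7, -0.5]
[-20.4, -27.8, -37.5] [1.3, -3.7, -0.5]
[-22.5, -28.8, -35.4] [1.3, -3.7, -0.5]
```

Request:
{"method": "step_arm", "body": {"rows": [[-1,[6,-17,-48],[1.3,-3.7,-0.5]],[-1,[3,-18,-48],[1.3,-3.7,-0.5]],[-1,[0,-19,-47],[1.3,-3.7,-0.5]],[-1,[-2,-20,-47],[1.3,-3.7,-0.5]],[-1,[-5,-21,-46],[1.3,-3.7,-0.5]]]}}

```text
t: 0.78
tool_pos: [0.4096, -0.4274, 0.1985]
eef_rot: [-0.081, -0.575, -0.07, 0.811]
force: [0.4, -1.4, 0.2]
opening: 1.005
```

Request:
{"method": "step_arm", "body": {"rows": [[-1,[-8,-22,-45],[1.3,-3.7,-0.5]],[-1,[-11,-23,-44],[1.3,-3.7,-0.5]],[-1,[-13,-25,-42],[1.3,-3.7,-0.5]],[-1,[-16,-26,-41],[1.3,-3.7,-0.5]],[-1,[-18,-27,-39],[1.3,-3.7,-0.5]]]}}

```text
t: 1.4
tool_pos: [0.6118, -0.263, 0.1627]
eef_rot: [-0.041, -0.435, -0.021, 0.899]
force: [0.0, -1.1, 0.5]
opening: 0.999
```

Run:
```python
from h import *
plan(np.array([.601,-.206,.078])-.13*toolR(45)[:,0],45)
```

```text
t 1.40 q [-0.29  0.84  1.12 -0.24  1.81  1.21] F [ 0.  -1.1  0.5] op 0.999 gp [ 0.6235 -0.262   0.1776] n 2 dist 91.7 mm
[-20.2, -27.6, -30.5] [0.7, -3.3, -0.6]
[-21.6, -28.2, -29.0] [0.7, -3.3, -0.6]
```

Request:
{"method": "step_arm", "body": {"rows": [[-1,[-20,-28,-30],[0.7,-3.3,-0.6]],[-1,[-22,-28,-29],[0.7,-3.3,-0.6]],[-1,[0,0,0],[0,0,0]]]}}

```text
t: 1.78
tool_pos: [0.6823, -0.1949, 0.151]
eef_rot: [-0.029, -0.378, -0.013, 0.925]
force: [-0.5, 0.4, -0.6]
opening: 1.002
```

Run:
```python
from h import *
o=bot.get_obs(); I=bot.read_camera('wrist'); c=cam('wrist',o)
for z in(0,.11):
    a=np.linspace(0,2*np.pi,40); P=np.c_[.601+.03*np.cos(a),-.206+.03*np.sin(a),a*0+z]
    for q in proj(c,P): cv2.circle(I,tuple(int(round(k)) for k in q),1,(255,0,255),-1)
cv2.imwrite('pics/w1.png',I)
plan(np.array([.601,-.206,.078]),45)
```

```text
t 1.82 q [-0.2   1.02  0.83 -0.21  2.05  1.29] F [-0.2 -0.  -0. ] op 1.002 gp [ 0.695  -0.1957  0.1656] n 3 dist 128.9 mm
[42.9, 1.5, 1.3] [0.1, 0.1, -0.0]
[42.9, 1.5, 1.4] [0.1, 0.1, -0.0]
[42.9, 1.6, 1.5] [0.1, 0.1, -0.0]
```

View pics/w1.png

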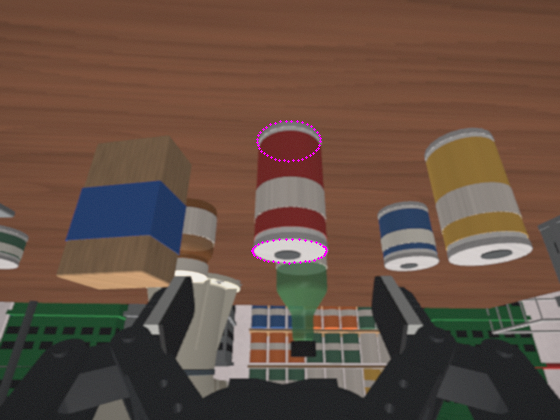

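The wrist view, which is upside down, shows the projected rims lying on the red tin (290,190). The estimate is good, so I'll move in and grip.

Request:
{"method": "step_arm", "body": {"rows": [[-1,[43,1.5,1.5],[0,0,0]],[-1,[43,1.5,1.5],[0,0,0]],[-1,[30,1.5,1.5],[0,0,0]],[-1,[13,0,0],[0,0,0]],[-1,[0,0,0],[0,0,0]]]}}

```text
t: 2.45
tool_pos: [0.5826, -0.2115, 0.066]
eef_rot: [-0.028, -0.382, -0.011, 0.924]
force: [0.4, -0.4, 0.5]
opening: 1.008
```

Request:
{"method": "step_arm", "body": {"rows": [[1,[0,0,0],[0,0,0]],[1,[0,0,0],[0,0,0]],[1,[0,0,0],[0,0,0]],[1,[0,0,0],[0,0,0]],[1,[0,0,0],[0,0,0]]], "force": 50}}

```text
t: 3.08
tool_pos: [0.5855, -0.2116, 0.0677]
eef_rot: [-0.028, -0.384, -0.01, 0.923]
force: [-1.5, 0.7, -0.3]
opening: 0.695
```

Run:
```python
from h import *
plan(np.array([.601,-.206,.078]),45)
R=rot(bot.get_obs()['eef_rot']).as_matrix(); print(np.round(R,3)); print(R.T@np.array([0,0,1]))
for x,z in((.078+.012,.06),(.078+.012,.0),(.078,0)): print(crad(x,z))
```

```text
t 3.08 q [-0.24  0.95  1.18 -0.21  1.76  1.32] F [-1.5  0.7 -0.3] op 0.695 gp [ 0.5988 -0.2108  0.0812] n 1 dist 6.1 mm
[0.5, -4.7, -3.9] [-0.1, -0.2, -0.1]
[[-0.703  0.06  -0.708]
 [-0.044 -0.998 -0.041]
 [-0.709  0.003  0.705]]
[-0.7094  0.0025  0.7048]
[0.6423 0.2354 0.159 ]
[0.6124 0.2337 0.107 ]
[0.6228 0.2343 0.101 ]
```

```bash
cat >> h.py <<'E'
def plan_pose(p1,R1,n=None):
    o=bot.get_obs(); R0=rot(o['eef_rot']); p0=np.array(o['tool_pos']); R1=Ro.from_matrix(R1)
    g0=p0-R0.apply([.019,0,0]); g1=p1-R1.apply([.019,0,0])
    rv=(R0.inv()*R1).as_rotvec(); d=np.linalg.norm(g1-g0)
    n=n or int(max(np.ceil(d/.05),np.ceil(np.degrees(np.abs(rv).max())/9),1))
    print('t %.2f'%o['t'],'q',np.round(o['qpos'],2),'F',np.round(o['force'],1),'op %.3f'%o['opening'],'n',n,'dist %.1f'%(d*1e3))
    S=lambda i:R0*Ro.from_rotvec(rv*i/n)
    T=lambda i:g0+(g1-g0)*i/n+S(i).apply([.019,0,0])
    for i in range(n): print(np.round(S(i).inv().apply(T(i+1)-T(i))*1e3,1).tolist(),np.round(np.degrees(rv)/n,1).tolist())
ch=np.array([hd*C30+Z*S30]).ravel(); cz=-hd*S30+Z*C30   # cradle x and z in world
def save_grasp(name,base):
    o=bot.get_obs(); R=rot(o['eef_rot']).as_matrix(); h=R[:,0]*[1,1,0]; h/=np.linalg.norm(h)
    F=np.c_[h,np.cross(Z,h),Z]                    # tin frame at pick (x=h0,z=up)
    np.savez(name,R=F.T@R,p=F.T@(np.array(o['tool_pos'])-base))
def tool_for(name,base,F):
    g=np.load(name+'.npz'); return np.array(base)+F@g['p'],F@g['R']
Fc=np.c_[-cz,np.cross(ch,-cz),ch]  # tin frame when lying in the cradle
def tin_in_cradle(name):
    "base in cradle coords, mm, and axis direction in cradle coords"
    g=np.load(name+'.npz'); o=bot.get_obs(); F=rot(o['eef_rot']).as_matrix()@g['R'].T; b=np.array(o['tool_pos'])-F@g['p']
    M=np.c_[ch,np.cross(cz,ch),cz]; return np.round(M.T@(b-crad(0,0))*1e3,1),np.round(M.T@F[:,2],4)
E
python3 - <<'E'
from h import *
save_grasp('red',np.array([.601,-.2107,0]))
R=rot(bot.get_obs()['eef_rot']).as_matrix();print('lift20 rows',np.round(R.T@[0,0,40],1))
E
```

```text
lift20 rows [-28.4   0.1  28.2]
```

Request:
{"method": "step_arm", "body": {"rows": [[1,[-14,0,14],[0,0,0]],[1,[-28,0,28],[0,0,0]],[1,[-35,0,35],[0,0,0]],[1,[-35,0,35],[0,0,0]],[1,[-28,0,28],[0,0,0]]]}}

```text
t: 3.7
tool_pos: [0.584, -0.2111, 0.2711]
eef_rot: [-0.028, -0.383, -0.011, 0.923]
force: [1.4, 0.6, -5.0]
opening: 0.699
```

Run:
```python
from h import *
I=bot.read_camera('side'); cv2.imwrite('pics/s2.png',I[60:300,140:440])
print(tin_in_cradle('red'))
plan_pose(*tool_for('red',crad(.012,.08),Fc))
```

```text
(array([173.6, 442.8,  69.7]), array([ 0.503 , -0.0008,  0.8643]))
t 3.75 q [-0.24  0.75  1.09 -0.23  2.05  1.25] F [ 2.1 -0.3  0.7] op 0.701 n 10 dist 463.6
[2.5, -44.3, -15.4] [0.0, 6.0, -0.0]
[4.0, -44.3, -15.0] [0.0, 6.0, -0.0]
[5.3, -44.3, -14.5] [0.0, 6.0, -0.0]
[6.6, -44.3, -13.8] [0.0, 6.0, -0.0]
[7.8, -44.3, -13.1] [0.0, 6.0, -0.0]
[9.0, -44.3, -12.2] [0.0, 6.0, -0.0]
[10.0, -44.3, -11.1] [0.0, 6.0, -0.0]
[10.9, -44.3, -10.0] [0.0, 6.0, -0.0]
[11.7, -44.3, -8.8] [0.0, 6.0, -0.0]
[12.4, -44.3, -7.5] [0.0, 6.0, -0.0]
```

View pics/s2.png

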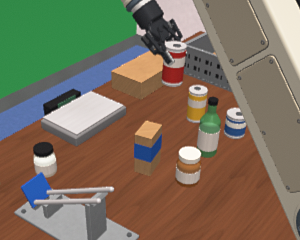

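The red tin is held and lifted at (173,62), and the other goods are undisturbed. Next I'll swing it over the cradle.

Request:
{"method": "step_arm", "body": {"rows": [[1,[1,-40,-14],[0,6,0]],[1,[3,-44,-14],[0,6,0]],[1,[5,-44,-14.5],[0,6,0]],[1,[6.5,-44,-14],[0,6,0]],[1,[8,-44,-13],[0,6,0]]]}}

```text
t: 4.38
tool_pos: [0.6223, 0.0092, 0.222]
eef_rot: [-0.023, -0.621, -0.015, 0.784]
force: [0.2, 1.2, -5.2]
opening: 0.699
```

Request:
{"method": "step_arm", "body": {"rows": [[1,[9,-44,-12],[0,6,0]],[1,[10,-44,-11],[0,6,0]],[1,[11,-44,-10],[0,6,0]],[1,[11.5,-40,-9],[0,6,0]],[1,[0,0,0],[0,0,0]]]}}

```text
t: 5.0
tool_pos: [0.6483, 0.1902, 0.1786]
eef_rot: [0.021, 0.774, 0.021, -0.633]
force: [0.1, -0.6, -4.0]
opening: 0.696
```

Run:
```python
from h import *
print(tin_in_cradle('red'))
plan_pose(*tool_for('red',crad(.012,.04),Fc),n=3)
```

```text
(array([28.4, 45.5, 89.7]), array([ 0.9979, -0.0004,  0.0651]))
t 5.00 q [ 0.31  0.39  1.72 -0.07  0.84  1.87] F [ 0.1 -0.6 -4. ] op 0.696 n 3 dist 73.2
[17.3, -15.3, 7.6] [0.1, 1.2, -0.1]
[17.1, -15.2, 8.0] [0.1, 1.2, -0.1]
[17.0, -15.2, 8.4] [0.1, 1.2, -0.1]
```

Request:
{"method": "step_arm", "body": {"rows": [[1,[17,-15,7.5],[0,1.2,0]],[1,[17,-15,8],[0,1.2,0]],[1,[17,-15,8],[0,1.2,0]],[1,[0,0,0],[0,0,0]]]}}

```text
t: 5.5
tool_pos: [0.6325, 0.2324, 0.1244]
eef_rot: [0.021, 0.793, 0.021, -0.609]
force: [-0.6, -0.5, -5.5]
opening: 0.695
```

Run:
```python
from h import *
print(tin_in_cradle('red'))
plan_pose(*tool_for('red',crad(.008,.006),Fc),n=2)
I=bot.read_camera('side'); cv2.imwrite('pics/s3.png',cv2.resize(I[170:330,140:300],None,fx=3.5,fy=3.5))
```

```text
(array([13.6,  2.6, 40.3]), array([ 1.    , -0.0022,  0.0046]))
t 5.50 q [ 0.4   0.44  1.81 -0.15  0.66  2.02] F [-0.6 -0.5 -5.5] op 0.695 n 2 dist 35.2
[14.2, -1.4, 10.2] [0.2, 0.1, -0.2]
[14.2, -1.3, 10.3] [0.2, 0.1, -0.2]
```

View pics/s3.png

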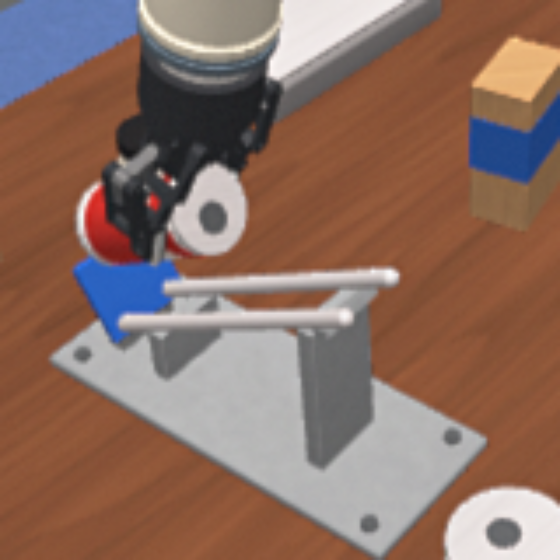

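The side view shows the red tin tilted along the rails, hovering above the stop with its lid at (212,212). Next I'll lower it slowly.

Request:
{"method": "step_arm", "body": {"rows": [[1,[14,-1.5,10],[0.2,0.2,-0.2]],[1,[10,-1,7],[0.2,0,-0.2]],[1,[0,0,0],[0,0,0]]]}}

```text
t: 5.92
tool_pos: [0.6261, 0.2322, 0.1009]
eef_rot: [0.015, 0.795, 0.021, -0.606]
force: [0.4, -0.7, -4.6]
opening: 0.698
```

Run:
```python
from h import *
print(tin_in_cradle('red'),bot.get_obs()['force'])
plan_pose(*tool_for('red',crad(.008,.002),Fc),n=1)
```

```text
(array([ 7.5,  2.6, 17.4]), array([ 1.    , -0.0037, -0.0037])) [ 0.3669 -0.6949 -4.6443]
t 5.92 q [ 0.4   0.46  1.84 -0.16  0.6   2.04] F [ 0.4 -0.7 -4.6] op 0.698 n 1 dist 15.2
[10.2, -2.3, 11.2] [-0.2, -0.2, -0.1]
```

Request:
{"method": "step_arm", "body": {"rows": [[1,[7,-2.5,7],[-0.3,-0.4,0]],[1,[2,-1,2],[0,0,0]],[1,[1.5,0,1.5],[0,0,0]],[1,[0,0,0],[0,0,0]]]}}

```text
t: 6.42
tool_pos: [0.6197, 0.2355, 0.0889]
eef_rot: [0.017, 0.794, 0.022, -0.608]
force: [-0.2, 0.2, -4.9]
opening: 0.693
```

Run:
```python
from h import *
print(tin_in_cradle('red'),bot.get_obs()['force'])
plan_pose(*tool_for('red',crad(.008,.000),Fc),n=1)
R=rot(bot.get_obs()['eef_rot']).as_matrix(); print(R.T@-cz*10,R.T@-ch*10)
```

```text
(array([ 6.8, -1.4,  3.4]), array([1.    , 0.0002, 0.0016])) [-0.1918  0.1815 -4.8503]
t 6.42 q [ 0.41  0.47  1.85 -0.17  0.58  2.05] F [-0.2  0.2 -4.9] op 0.693 n 1 dist 4.0
[1.7, 1.3, 3.4] [0.1, 0.1, -0.1]
[7.0597 0.0105 7.0824] [ 7.0824 -0.0234 -7.0596]
```

Request:
{"method": "step_arm", "body": {"rows": [[1,[1,1.3,1],[0,0,0]],[1,[0.7,0,0.7],[0,0,0]],[1,[0,0,0],[0,0,0]]]}}

```text
t: 6.8
tool_pos: [0.619, 0.2342, 0.0872]
eef_rot: [0.017, 0.794, 0.022, -0.607]
force: [-0.4, -0.1, -5.3]
opening: 0.695
```

Request:
{"method": "step_arm", "body": {"rows": [[1,[0.7,0,0.7],[0,0,0]],[1,[0.7,0,0.7],[0,0,0]],[1,[0,0,0],[0,0,0]]]}}

```text
t: 7.18
tool_pos: [0.6187, 0.2342, 0.0861]
eef_rot: [0.017, 0.794, 0.022, -0.607]
force: [0.6, -1.4, -3.5]
opening: 0.695
```

Run:
```python
from h import *
o=bot.get_obs();print(tin_in_cradle('red'),o['force'],o['moment'])
```

```text
(array([ 6.4, -0.1,  0.7]), array([ 1.    ,  0.0005, -0.0011])) [ 0.6164 -1.3853 -3.4751] [-0.2043  0.207  -0.0907]
```

Request:
{"method": "step_arm", "body": {"rows": [[1,[0.7,0,0.7],[0,0,0]],[1,[0.7,0,0.7],[0,0,0]],[1,[0,0,0],[0,0,0]]]}}

```text
t: 7.55
tool_pos: [0.6189, 0.2343, 0.0857]
eef_rot: [0.017, 0.795, 0.023, -0.606]
force: [0.3, -1.5, -0.9]
opening: 0.695
```

Request:
{"method": "step_arm", "body": {"rows": [[1,[0.5,0,0.5],[0,0,0]],[1,[0,0,0],[0,0,0]]]}}

```text
t: 7.8
tool_pos: [0.619, 0.2343, 0.0856]
eef_rot: [0.016, 0.795, 0.023, -0.605]
force: [-0.3, -2.1, 1.7]
opening: 0.698
```

Run:
```python
from h import *
o=bot.get_obs();print(tin_in_cradle('red'),o['force'],o['moment'])
```

```text
(array([ 5.9, -0.2,  0.7]), array([ 1.    ,  0.0006, -0.0047])) [-0.3386 -2.0859  1.686 ] [-0.4742  0.0425 -0.2928]
```

The tin is on the rails at z ≈ 0.7 mm, and the force change is about 6 N. Next I'll slide it down to the stop.

Request:
{"method": "step_arm", "body": {"rows": [[1,[1.4,0,-1.4],[0,-0.2,0]],[1,[1.4,0,-1.4],[0,0,0]],[1,[0,0,0],[0,0,0]]]}}

```text
t: 8.18
tool_pos: [0.6227, 0.2347, 0.0834]
eef_rot: [0.016, 0.794, 0.023, -0.607]
force: [1.7, -1.7, 2.3]
opening: 0.696
```

Request:
{"method": "step_arm", "body": {"rows": [[1,[0.7,0,-0.7],[0,0,0]],[1,[0.7,0,-0.7],[0,0,0]],[1,[0,0,0],[0,0,0]]]}}

```text
t: 8.55
tool_pos: [0.6243, 0.2348, 0.0824]
eef_rot: [0.016, 0.794, 0.023, -0.607]
force: [-1.5, -2.4, 3.3]
opening: 0.696
```

Run:
```python
from h import *
o=bot.get_obs();print(tin_in_cradle('red'),o['force'],'cx,cz',o['force']@ch,o['force']@cz)
```

```text
(array([-0.4, -0.4,  0.3]), array([ 1.    ,  0.0007, -0.0006])) [-1.5401 -2.3914  3.319 ] cx,cz 3.112649608508671 2.0353638345029443
```

Request:
{"method": "step_arm", "body": {"rows": [[1,[0.7,0,-0.7],[0,0,0]],[1,[0.7,0,-0.7],[0,0,0]],[1,[0,0,0],[0,0,0]]]}}

```text
t: 8.93
tool_pos: [0.6242, 0.2349, 0.0824]
eef_rot: [0.016, 0.793, 0.022, -0.608]
force: [2.3, -3.2, -2.1]
opening: 0.696
```

Run:
```python
from h import *
o=bot.get_obs();print(tin_in_cradle('red'),o['force'],'cx,cz',o['force']@ch,o['force']@cz)
```

```text
(array([-0.4, -0.5,  0.1]), array([ 1.    , -0.0001,  0.002 ])) [ 2.2906 -3.2332 -2.1321] cx,cz -2.8817744455877663 -0.7981102186418352
```

Request:
{"method": "step_arm", "body": {"rows": [[1,[1.5,0,-1.5],[0,0,0]],[1,[1.5,0,-1.5],[0,0,0]],[1,[0,0,0],[0,0,0]]]}}

```text
t: 9.3
tool_pos: [0.6253, 0.2353, 0.0818]
eef_rot: [0.017, 0.792, 0.022, -0.609]
force: [5.8, -3.1, -2.5]
opening: 0.691
```

Run:
```python
from h import *
o=bot.get_obs();print(tin_in_cradle('red'),o['force'],'cx,cz',o['force']@ch,o['force']@cz)
I=bot.read_camera('side'); J=bot.read_camera('top')
cv2.imwrite('pics/s4.png',np.hstack([cv2.resize(I[190:310,150:265],(400,417)),cv2.resize(J[140:260,130:245],(400,417))]))
```

```text
(array([-1.6, -0.8, -0.2]), array([ 1.    , -0.0003,  0.0056])) [ 5.8164 -3.1296 -2.5451] cx,cz -6.141685813979084 0.6070495608364365
```

View pics/s4.png

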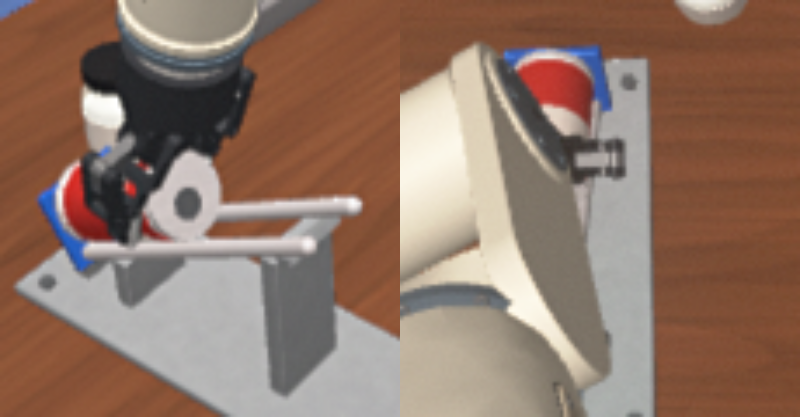

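Both views show the red tin lying on both rails with its base at the blue stop. The force readings are small but ambiguous, so I'll let it settle and read them again.

Request:
{"method": "step_arm", "body": {"rows": [[1,[0,0.5,0],[0,0.3,0]],[1,[0,0,0],[0,0,0]],[1,[0,0,0],[0,0,0]]]}}

```text
t: 9.78
tool_pos: [0.6254, 0.2351, 0.0815]
eef_rot: [0.016, 0.794, 0.022, -0.607]
force: [-1.5, -1.4, 6.0]
opening: 0.693
```

Request:
{"method": "step_arm", "body": {"rows": [[1,[1.5,0,-1.5],[0,0,0]],[1,[1.5,0,-1.5],[0,0,0]],[1,[0,0,0],[0,0,0]]]}}

```text
t: 10.15
tool_pos: [0.6253, 0.2352, 0.0817]
eef_rot: [0.016, 0.792, 0.021, -0.61]
force: [3.7, -1.9, -4.6]
opening: 0.692
```

Run:
```python
from h import *
o=bot.get_obs();print(tin_in_cradle('red'),o['force'],'cx,cz',o['force']@ch,o['force']@cz)
```

```text
(array([-1.7, -0.6, -0.2]), array([ 1.    , -0.0015,  0.0057])) [ 3.6988 -1.9258 -4.595 ] cx,cz -5.397184913726564 -2.189825976005631
```

Request:
{"method": "step_arm", "body": {"rows": [[1,[0,0.4,0],[0,0.3,0]],[1,[0,0,0],[0,0,0]],[-0.6,[0,0,0],[0,0,0]],[-0.6,[0,0,0],[0,0,0]],[-0.6,[0,0,0],[0,0,0]]]}}

```text
t: 10.78
tool_pos: [0.6253, 0.2348, 0.0806]
eef_rot: [0.016, 0.794, 0.022, -0.608]
force: [-0.7, 0.2, 0.7]
opening: 0.8
```

Request:
{"method": "step_arm", "body": {"rows": [[-1,[0,0,0],[0,0,0]],[-1,[0,0,0],[0,0,0]],[-1,[0,0,0],[0,0,0]]]}}

```text
t: 11.15
tool_pos: [0.6253, 0.2348, 0.0805]
eef_rot: [0.016, 0.794, 0.022, -0.608]
force: [0.1, 0.5, -0.4]
opening: 1.001
```

Request:
{"method": "step_arm", "body": {"rows": [[-1,[-20,0,0],[0,0,0]],[-1,[-40,0,0],[0,0,0]],[-1,[-50,0,0],[0,0,0]],[-1,[-50,0,0],[0,0,0]],[-1,[0,0,0],[0,0,0]]]}}

```text
t: 11.78
tool_pos: [0.5816, 0.2327, 0.2447]
eef_rot: [0.016, 0.794, 0.022, -0.607]
force: [-0.3, -0.9, -0.4]
opening: 1.0
```

Run:
```python
from h import *
o=bot.get_obs();print(o['force'])
I=bot.read_camera('side'); J=bot.read_camera('wrist')
c=cam('side'); cw=cam('wrist',o)
M=np.c_[ch,np.cross(cz,ch),cz]
a=np.linspace(0,2*np.pi,60)
for X in(0,.11):
    P=np.c_[a*0+X,.03*np.cos(a),.03*np.sin(a)]@M.T+crad(0,0)
    for q in proj(c,P): cv2.circle(I,tuple(int(round(k)) for k in q),0,(255,0,255),-1)
    for q in proj(cw,P): cv2.circle(J,tuple(int(round(k)) for k in q),0,(255,0,255),-1)
cv2.imwrite('pics/s5.png',np.hstack([cv2.resize(I[190:310,150:265],(400,417)),cv2.resize(J,(400,300))[:].copy() if 0 else cv2.copyMakeBorder(cv2.resize(J,(400,300)),0,117,0,0,cv2.BORDER_CONSTANT)]))
plan(np.array([.603,-.371,.078])-.13*toolR(45)[:,0]+[0,0,.08],45)
```

```text
[-0.3072 -0.93   -0.4491]
t 11.88 q [ 0.43  0.23  1.81 -0.13  0.86  2.02] F [-0.5 -0.7 -0.2] op 1.000 gp [0.5754 0.2316 0.2587] n 12 dist 606.8 mm
[1.8, 50.2, -5.4] [-0.0, -5.0, 0.0]
[1.3, 50.2, -5.5] [-0.0, -5.0, 0.0]
[0.9, 50.2, -5.6] [-0.0, -5.0, 0.0]
[0.4, 50.2, -5.6] [-0.0, -5.0, 0.0]
[-0.1, 50.2, -5.6] [-0.0, -5.0, 0.0]
[-0.6, 50.2, -5.6] [-0.0, -5.0, 0.0]
[-1.1, 50.3, -5.5] [-0.0, -5.0, 0.0]
[-1.6, 50.3, -5.4] [-0.0, -5.0, 0.0]
[-2.0, 50.3, -5.2] [-0.0, -5.0, 0.0]
[-2.5, 50.3, -5.0] [-0.0, -5.0, 0.0]
[-2.9, 50.3, -4.7] [-0.0, -5.0, 0.0]
[-3.3, 50.3, -4.4] [-0.0, -5.0, 0.0]
```

View pics/s5.png

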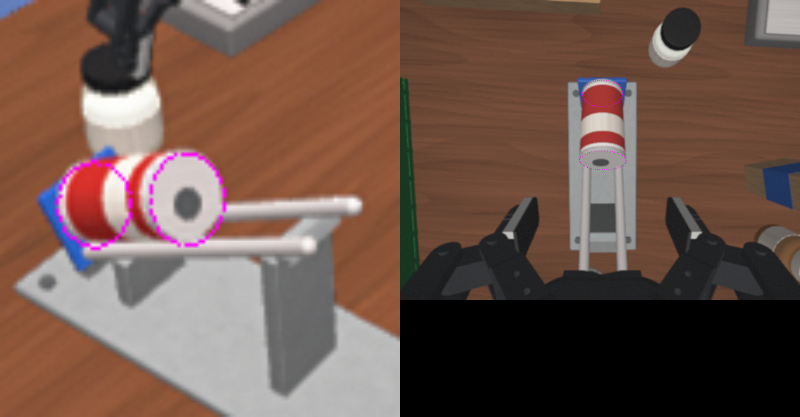

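The overlay rims coincide with the red tin in both views, with the base on the stop and the tin lying on both rails. Next is the yellow tin.

Request:
{"method": "step_arm", "body": {"rows": [[-1,[1,50,-5],[0,-5,0]],[-1,[1,50,-5],[0,-5,0]],[-1,[1,50,-5],[0,-5,0]],[-1,[0,50,-5],[0,-5,0]],[-1,[0,50,-5],[0,-5,0]]]}}

```text
t: 12.5
tool_pos: [0.6159, -0.0198, 0.2332]
eef_rot: [-0.023, -0.633, -0.02, 0.773]
force: [0.3, -0.3, -0.2]
opening: 0.995
```

Request:
{"method": "step_arm", "body": {"rows": [[-1,[0,50,-5],[0,-5,0]],[-1,[-1,50,-5],[0,-5,0]],[-1,[-1,50,-5],[0,-5,0]],[-1,[-2,50,-5],[0,-5,0]],[-1,[-2,50,-5],[0,-5,0]]]}}

```text
t: 13.12
tool_pos: [0.6545, -0.2761, 0.2198]
eef_rot: [-0.025, -0.439, -0.017, 0.898]
force: [1.3, 0.1, 0.7]
opening: 0.998
```

Run:
```python
from h import *
plan(np.array([.603,-.371,.078])-.13*toolR(45)[:,0],45)
```

```text
t 13.12 q [-0.3   0.87  0.92 -0.23  1.97  1.19] F [1.3 0.1 0.7] op 0.998 gp [ 0.6662 -0.2755  0.2348] n 3 dist 113.5 mm
[12.1, 30.7, -18.4] [0.1, -2.4, 0.1]
[11.4, 30.7, -19.0] [0.1, -2.4, 0.1]
[10.6, 30.6, -19.5] [0.1, -2.4, 0.1]
```

Request:
{"method": "step_arm", "body": {"rows": [[-1,[12,31,-18],[0,-2.4,0]],[-1,[11,31,-19],[0,-2.4,0]],[-1,[10,30,-19],[0,-2.4,0]],[-1,[0,0,0],[0,0,0]]]}}

```text
t: 13.62
tool_pos: [0.6775, -0.3724, 0.1421]
eef_rot: [-0.023, -0.373, -0.017, 0.927]
force: [-0.9, 1.4, -0.2]
opening: 0.999
```

Run:
```python
from h import *
from scipy.optimize import least_squares
o=bot.get_obs(); I=bot.read_camera('wrist'); c=cam('wrist',o)
for z in(0,.11):
    a=np.linspace(0,2*np.pi,60); P=np.c_[.603+.03*np.cos(a),-.371+.03*np.sin(a),a*0+z]
    for q in proj(c,P): cv2.circle(I,tuple(int(round(k)) for k in q),0,(255,0,255),-1)
cv2.imwrite('pics/w2.png',I)
plan(np.array([.603,-.371,.078]),45)
```

```text
t 13.68 q [-0.37  1.14  0.61 -0.35  2.12  1.07] F [0.1 0.3 0.3] op 0.998 gp [ 0.6917 -0.3708  0.1575] n 3 dist 119.1 mm
[39.7, -1.2, 1.3] [0.1, 0.3, 0.2]
[39.7, -1.3, 1.6] [0.1, 0.3, 0.2]
[39.6, -1.5, 1.8] [0.1, 0.3, 0.2]
```

View pics/w2.png

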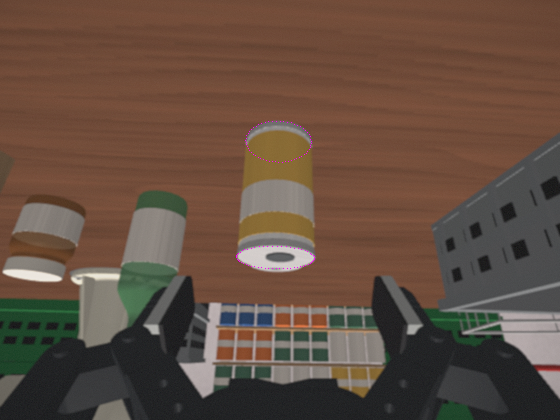

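The rims coincide with the yellow tin (277,195), so I'll move in and grip.

Request:
{"method": "step_arm", "body": {"rows": [[-1,[40,-1,1.5],[0,0.3,0.2]],[-1,[40,-1,1.5],[0,0.3,0.2]],[-1,[28,-1,1.5],[0,0.3,0.2]],[-1,[10,0,0],[0,0,0]],[-1,[0,0,0],[0,0,0]]]}}

```text
t: 14.3
tool_pos: [0.5906, -0.3684, 0.0683]
eef_rot: [-0.03, -0.386, -0.015, 0.922]
force: [0.4, -0.2, 0.7]
opening: 0.997
```

Run:
```python
from h import *
plan(np.array([.603,-.371,.078]),45)
```

```text
t 14.30 q [-0.4   1.03  1.01 -0.33  1.81  1.14] F [ 0.4 -0.2  0.7] op 0.997 gp [ 0.6039 -0.3676  0.0818] n 1 dist 5.1 mm
[3.5, 3.3, -1.8] [0.5, -0.4, -0.1]
```

Request:
{"method": "step_arm", "body": {"rows": [[-1,[3.5,3.5,-2],[0.5,-0.4,0]],[1,[0,0,0],[0,0,0]],[1,[0,0,0],[0,0,0]],[1,[0,0,0],[0,0,0]],[1,[0,0,0],[0,0,0]]], "force": 50}}

```text
t: 14.92
tool_pos: [0.593, -0.372, 0.0666]
eef_rot: [-0.029, -0.384, -0.01, 0.923]
force: [-0.7, 1.4, 0.7]
opening: 0.688
```

Request:
{"method": "step_arm", "body": {"rows": [[1,[0,0,0],[0,0,0]]]}}

```text
t: 15.05
tool_pos: [0.5929, -0.372, 0.0666]
eef_rot: [-0.029, -0.384, -0.01, 0.923]
force: [-1.0, 1.0, 1.1]
opening: 0.688
```

Run:
```python
from h import *
plan(np.array([.603,-.371,.078]),45)
o=bot.get_obs(); R=rot(o['eef_rot']).as_matrix(); g=o['tool_pos']-.019*R[:,0]
y=g[1]+(0.603-g[0])*0; print('base y',y)
save_grasp('yel',np.array([.603,y,0])); print(R.T@[0,0,40])
```

```text
t 15.05 q [-0.41  1.04  0.99 -0.34  1.82  1.14] F [-1.   1.   1.1] op 0.688 gp [ 0.6063 -0.3711  0.0801] n 1 dist 3.9 mm
[3.8, -0.4, 0.9] [-0.1, -0.2, -0.2]
base y -0.37114155460608816
[-28.3819   0.1745  28.1858]
```

Request:
{"method": "step_arm", "body": {"rows": [[1,[-14,0,14],[0,0,0]],[1,[-28,0,28],[0,0,0]],[1,[-38,0,38],[0,0,0]],[1,[-38,0,38],[0,0,0]],[1,[-35,0,35],[0,0,0]]]}}

```text
t: 15.68
tool_pos: [0.5907, -0.3707, 0.2863]
eef_rot: [-0.028, -0.382, -0.012, 0.924]
force: [0.6, -0.0, -3.2]
opening: 0.691
```

Run:
```python
from h import *
plan_pose(*tool_for('yel',crad(.127,.09),Fc),n=12)
```

```text
t 15.68 q [-0.41  0.85  0.88 -0.38  2.1   1.03] F [ 0.6 -0.  -3.2] op 0.691 n 12 dist 604.3
[3.7, -50.2, -4.3] [0.0, 5.0, -0.0]
[3.9, -50.2, -3.9] [0.0, 5.0, -0.0]
[4.1, -50.2, -3.5] [0.0, 5.0, -0.0]
[4.2, -50.2, -3.1] [0.0, 5.0, -0.0]
[4.4, -50.2, -2.7] [0.0, 5.0, -0.0]
[4.4, -50.2, -2.3] [0.0, 5.0, -0.0]
[4.5, -50.2, -1.8] [0.0, 5.0, -0.0]
[4.5, -50.2, -1.4] [0.0, 5.0, -0.0]
[4.5, -50.2, -1.0] [0.0, 5.0, -0.0]
[4.4, -50.1, -0.5] [0.0, 5.0, -0.0]
[4.3, -50.1, -0.1] [0.0, 5.0, -0.0]
[4.2, -50.1, 0.3] [0.0, 5.0, -0.0]
```

Request:
{"method": "step_arm", "body": {"rows": [[1,[2,-40,-4],[0,5,0]],[1,[3,-50,-4],[0,5,0]],[1,[4,-50,-3.5],[0,5,0]],[1,[4,-50,-3],[0,5,0]],[1,[4.5,-50,-2.5],[0,5,0]]]}}

```text
t: 16.3
tool_pos: [0.5824, -0.1283, 0.2697]
eef_rot: [-0.024, -0.584, -0.014, 0.811]
force: [0.4, -0.4, -4.1]
opening: 0.691
```

Request:
{"method": "step_arm", "body": {"rows": [[1,[4.5,-50,-2],[0,5,0]],[1,[4.5,-50,-2],[0,5,0]],[1,[4.5,-50,-1.5],[0,5,0]],[1,[4.5,-50,-1],[0,5,0]],[1,[4.5,-50,-0.5],[0,5,0]]]}}

```text
t: 16.92
tool_pos: [0.5696, 0.1284, 0.2509]
eef_rot: [0.02, 0.753, 0.02, -0.658]
force: [0.7, -0.1, -3.5]
opening: 0.688
```

Run:
```python
from h import *
print(tin_in_cradle('yel'))
plan_pose(*tool_for('yel',crad(.125,.045),Fc),n=4)
```

```text
(array([137. , 102.3, 101.5]), array([0.9914, 0.0002, 0.1305]))
t 16.93 q [ 0.24  0.2   1.8  -0.03  1.01  1.77] F [ 0.7 -0.1 -3.5] op 0.688 n 4 dist 122.7
[14.8, -25.6, 7.5] [0.1, 1.9, -0.1]
[14.5, -25.6, 8.0] [0.1, 1.9, -0.1]
[14.3, -25.6, 8.5] [0.1, 1.9, -0.1]
[14.0, -25.6, 9.0] [0.1, 1.9, -0.1]
```

Request:
{"method": "step_arm", "body": {"rows": [[1,[12,-25,7],[0,2.2,0]],[1,[14,-26,8],[0,2,0]],[1,[14,-26,8.5],[0,2,0]],[1,[14,-25,9],[0,1.8,0]],[1,[0,0,0],[0,0,0]]]}}

```text
t: 17.55
tool_pos: [0.5369, 0.2335, 0.1943]
eef_rot: [0.021, 0.799, 0.024, -0.601]
force: [-0.6, -0.1, -4.4]
opening: 0.686
```

Run:
```python
from h import *
print(tin_in_cradle('yel'))
plan_pose(*tool_for('yel',crad(.120,.005),Fc),n=3)
```

```text
(array([132.5,  -5. ,  49. ]), array([ 0.9999,  0.006 , -0.015 ]))
t 17.55 q [ 0.48  0.22  1.95 -0.17  0.73  2.1 ] F [-0.6 -0.1 -4.4] op 0.686 n 3 dist 44.8
[12.9, 1.4, 7.5] [0.2, -0.3, -0.1]
[13.0, 1.4, 7.4] [0.2, -0.3, -0.1]
[13.0, 1.5, 7.3] [0.2, -0.3, -0.1]
```

Request:
{"method": "step_arm", "body": {"rows": [[1,[13,2,7.5],[0.2,-0.4,0]],[1,[10,1.5,7.5],[0.2,-0.3,0]],[1,[8,1,6],[0,0,0]],[1,[0,0,0],[0,0,0]]]}}

```text
t: 18.05
tool_pos: [0.5253, 0.2255, 0.1578]
eef_rot: [0.018, 0.795, 0.02, -0.606]
force: [0.5, 1.1, -3.6]
opening: 0.688
```

Run:
```python
from h import *
print(tin_in_cradle('yel'))
plan_pose(*tool_for('yel',crad(.120,.002),Fc),n=2)
```

```text
(array([124.6,   2.8,  10.6]), array([ 1.    , -0.0013, -0.0018]))
t 18.05 q [ 0.47  0.25  2.   -0.18  0.66  2.12] F [ 0.5  1.1 -3.6] op 0.688 n 2 dist 10.0
[4.6, -1.4, 1.4] [0.1, -0.1, -0.1]
[4.6, -1.4, 1.4] [0.1, -0.1, -0.1]
```

Request:
{"method": "step_arm", "body": {"rows": [[1,[4,-2,2],[0.1,-0.1,0]],[1,[2,-0.5,1.5],[0,0,0]],[1,[1.5,0,1],[0,0,0]],[1,[0,0,0],[0,0,0]]]}}

```text
t: 18.55
tool_pos: [0.5236, 0.2282, 0.1496]
eef_rot: [0.017, 0.795, 0.02, -0.607]
force: [-0.3, -0.3, -4.4]
opening: 0.688
```

Run:
```python
from h import *
print(tin_in_cradle('yel'),bot.get_obs()['force'])
plan_pose(*tool_for('yel',crad(.118,.001),Fc),n=1)
```

```text
(array([121.7,   0.2,   2.6]), array([ 1.    , -0.0027, -0.0014])) [-0.2596 -0.3008 -4.3873]
t 18.55 q [ 0.47  0.26  2.01 -0.19  0.64  2.13] F [-0.3 -0.3 -4.4] op 0.688 n 1 dist 4.0
[3.7, -0.1, -1.5] [0.1, -0.1, -0.3]
```

Request:
{"method": "step_arm", "body": {"rows": [[1,[0.7,0,0.7],[0,0,-0.1]],[1,[0.7,0,0.7],[0,0,0]],[1,[0,0,0],[0,0,0]]]}}

```text
t: 18.92
tool_pos: [0.5228, 0.2283, 0.1481]
eef_rot: [0.017, 0.795, 0.021, -0.606]
force: [-0.1, -0.8, -3.5]
opening: 0.689
```

Request:
{"method": "step_arm", "body": {"rows": [[1,[0.7,0,0.7],[0,0,0]],[1,[0.7,0,0.7],[0,0,0]],[1,[0,0,0],[0,0,0]]]}}

```text
t: 19.3
tool_pos: [0.5221, 0.2283, 0.1466]
eef_rot: [0.016, 0.795, 0.021, -0.606]
force: [-0.4, 0.4, -3.7]
opening: 0.687
```

Run:
```python
from h import *
o=bot.get_obs();print(tin_in_cradle('yel'),o['force'],o['moment'])
```

```text
(array([121.6,  -0.1,  -0.6]), array([ 1.    , -0.001 , -0.0028])) [-0.4443  0.4326 -3.7082] [-0.0607  0.3285 -0.0749]
```

Request:
{"method": "step_arm", "body": {"rows": [[1,[0.6,0,0.6],[0,-0.1,0]],[1,[0.6,0,0.6],[0,0,0]],[1,[0,0,0],[0,0,0]]]}}

```text
t: 19.68
tool_pos: [0.5223, 0.2284, 0.1464]
eef_rot: [0.016, 0.795, 0.021, -0.606]
force: [-0.4, 0.0, -2.2]
opening: 0.687
```

Request:
{"method": "step_arm", "body": {"rows": [[1,[0.6,0,0.6],[0,0,0]],[1,[0,0,0],[0,0,0]]]}}

```text
t: 19.92
tool_pos: [0.5224, 0.2284, 0.1463]
eef_rot: [0.016, 0.796, 0.021, -0.605]
force: [0.1, -0.1, -0.6]
opening: 0.685
```

Run:
```python
from h import *
o=bot.get_obs();print(tin_in_cradle('yel'),o['force'],o['moment'])
```

```text
(array([121.1,  -0.2,  -0.6]), array([ 1.    , -0.0008, -0.0047])) [ 0.0682 -0.0642 -0.5562] [-0.2383  0.2342 -0.1716]
```

The tin is on the rails. Next I'll slide it down to the red lid.

Request:
{"method": "step_arm", "body": {"rows": [[1,[1.4,0,-1.4],[0,-0.2,0]],[1,[1.4,0,-1.4],[0,0,0]],[1,[1.4,0,-1.4],[0,0,0]],[1,[0,0,0],[0,0,0]]]}}

```text
t: 20.42
tool_pos: [0.528, 0.2287, 0.143]
eef_rot: [0.016, 0.794, 0.021, -0.607]
force: [-0.5, -2.2, 1.5]
opening: 0.692
```

Request:
{"method": "step_arm", "body": {"rows": [[1,[0.8,0,-0.8],[0,0,0]],[1,[0.8,0,-0.8],[0,0,0]],[1,[0,0,0],[0,0,0]]]}}

```text
t: 20.8
tool_pos: [0.5302, 0.2288, 0.1418]
eef_rot: [0.016, 0.794, 0.021, -0.607]
force: [0.3, -2.2, 1.1]
opening: 0.687
```

Run:
```python
from h import *
o=bot.get_obs();print(tin_in_cradle('yel'),o['force'],o['force']@ch,o['force']@cz)
```

```text
(array([112.1,  -0.2,  -0.9]), array([ 1.    , -0.0007, -0.0009])) [ 0.2886 -2.2109  1.1109] 0.41847463122322753 1.0411578331261235
```

Request:
{"method": "step_arm", "body": {"rows": [[1,[0.7,0,-0.7],[0,0,0]],[1,[0.7,0,-0.7],[0,0,0]],[1,[0,0,0],[0,0,0]]]}}

```text
t: 21.18
tool_pos: [0.532, 0.229, 0.1408]
eef_rot: [0.016, 0.794, 0.021, -0.607]
force: [-0.6, -1.2, 0.8]
opening: 0.686
```

Request:
{"method": "step_arm", "body": {"rows": [[1,[1,0,-1],[0,0,0]],[1,[1,0,-1],[0,0,0]],[1,[0,0,0],[0,0,0]]]}}

```text
t: 21.55
tool_pos: [0.5324, 0.229, 0.1405]
eef_rot: [0.016, 0.794, 0.021, -0.608]
force: [2.3, -2.4, -2.4]
opening: 0.688
```

Run:
```python
from h import *
o=bot.get_obs();print(tin_in_cradle('yel'),o['force'],o['force']@ch,o['force']@cz)
I=bot.read_camera('side')
cv2.imwrite('pics/s6.png',cv2.resize(I[180:300,140:265],(750,600),interpolation=cv2.INTER_CUBIC)[:600])
```

```text
(array([109.5,  -0.2,  -1.1]), array([ 1.    , -0.0017,  0.0021])) [ 2.3313 -2.42   -2.3915] -3.0880964104009134 -0.9786021070760149
```

Request:
{"method": "step_arm", "body": {"rows": [[1,[1.2,0,-1.2],[0,0.1,0]],[1,[1.2,0,-1.2],[0,0,0]],[1,[0,0,0],[0,0,0]]]}}

```text
t: 21.98
tool_pos: [0.5324, 0.2291, 0.1405]
eef_rot: [0.016, 0.793, 0.02, -0.609]
force: [2.7, -1.3, -2.7]
opening: 0.685
```

Run:
```python
from h import *
o=bot.get_obs();print(tin_in_cradle('yel'),o['force'],o['force']@ch,o['force']@cz)
```

```text
(array([109.5,  -0.2,  -1.2]), array([ 1.    , -0.0028,  0.0044])) [ 2.6868 -1.3482 -2.7024] -3.6053684954844343 -1.0389414518801705
```

It's blocked at x = 109.5 mm, which means it's against the red lid. Now I'll release it.

Request:
{"method": "step_arm", "body": {"rows": [[1,[0,0,0],[0.1,0.3,0]],[1,[0,0,0],[0,0,0]],[-0.6,[0,0,0],[0,0,0]],[-0.6,[0,0,0],[0,0,0]],[-0.6,[0,0,0],[0,0,0]]]}}

```text
t: 22.6
tool_pos: [0.5329, 0.2295, 0.1399]
eef_rot: [0.015, 0.795, 0.02, -0.607]
force: [0.0, 0.2, 0.7]
opening: 0.799
```

Request:
{"method": "step_arm", "body": {"rows": [[-1,[0,0,0],[0,0,0]],[-1,[0,0,0],[0,0,0]],[-1,[0,0,0],[0,0,0]]]}}

```text
t: 22.98
tool_pos: [0.5329, 0.2296, 0.1398]
eef_rot: [0.015, 0.795, 0.02, -0.607]
force: [-0.1, -0.4, 0.2]
opening: 1.0
```

Request:
{"method": "step_arm", "body": {"rows": [[-1,[-20,0,0],[0,0,0]],[-1,[-40,0,0],[0,0,0]],[-1,[-50,0,0],[0,0,0]],[-1,[-50,0,0],[0,0,0]],[-1,[0,0,0],[0,0,0]]]}}

```text
t: 23.6
tool_pos: [0.4895, 0.2273, 0.2984]
eef_rot: [0.015, 0.794, 0.02, -0.607]
force: [0.6, -0.2, 0.5]
opening: 1.0
```

Run:
```python
from h import *
o=bot.get_obs();print(o['force'],o['tool_pos'],o['t'])
I=bot.read_camera('side'); J=bot.read_camera('wrist'); T=bot.read_camera('top'); cv2.imwrite('pics/topF.png',T)
c=cam('side'); I0=I.copy()
M=np.c_[ch,np.cross(cz,ch),cz]
a=np.linspace(0,2*np.pi,80)
for X in(0,.11,.22):
    P=np.c_[a*0+X,.03*np.cos(a),.03*np.sin(a)]@M.T+crad(0,0)
    for q in proj(c,P): cv2.circle(I,tuple(int(round(k)) for k in q),0,(255,0,255),-1)
f=lambda A:cv2.resize(A[180:300,150:270],(400,400))
bot_=np.hstack([cv2.resize(J,(267,200)),cv2.resize(T,(267,200)),cv2.resize(I0,(266,200))])
cv2.imwrite('pics/s7.png',np.vstack([np.hstack([f(I0),f(I)]),bot_]))
```

```text
[ 0.5896 -0.2293  0.5121] [0.4895 0.2273 0.2984] 23.6
```

View pics/s7.png

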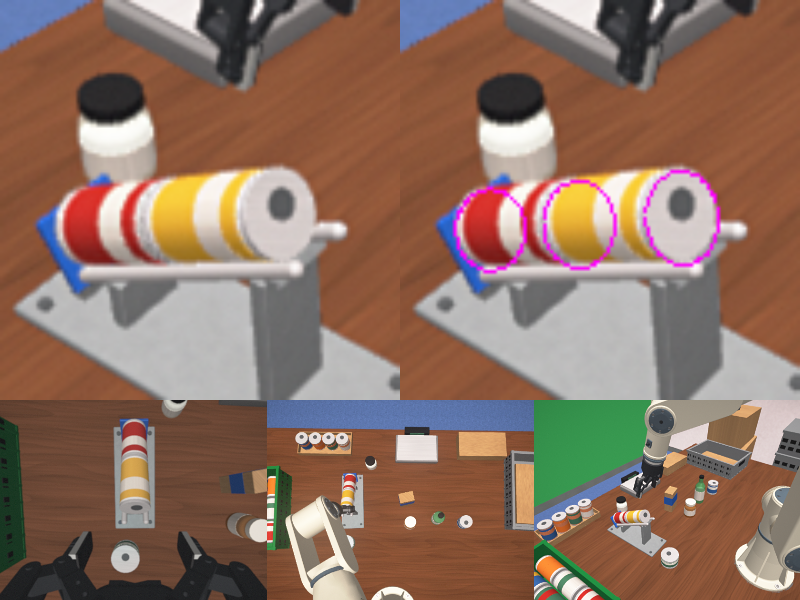

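The final picture shows both tins lying end to end on the rails with no visible gap, and the rim overlays agree within about 1 px. I'll check the bystanders numerically and hand in.

Run:
```python
from h import *
a=cv2.imread('pics/top0.png');b=cv2.imread('pics/topF.png')
for n,u,v in[('bottle',360,246),('jar',300,257),('blue',415,257),('sauce',217,130),('carton',293,206)]:
    t=a[v-16:v+17,u-16:u+17]; r=cv2.matchTemplate(b[v-24:v+25,u-24:u+25],t,cv2.TM_CCOEFF_NORMED); print(n,np.array(cv2.minMaxLoc(r)[3])-8,'%.3f'%r.max())
print(bot.finish_job())
```

```text
bottle [0 0] 0.998
jar [0 0] 0.999
blue [0 0] 0.999
sauce [0 0] 0.999
carton [0 0] 0.999
the job is handed in; nothing more can be done
None
```

The job is handed in at about 24 s: both tins lie end to end in the cradle and are released. I laid the red tin on both rails first and slid it down until it stopped against the blue stop plate. The yellow tin then went on above it and was slid down until it stopped against the red lid.

**Final checks:**
- **Tins:** both appear on both rails with no visible gap. Their outlines match the expected positions within about 1 px (roughly 2 mm). The gripper was open and clear of them.
- **Other goods:** the bottle, amber jar, blue tin, sauce jar and carton show no movement between the first and last top pictures. The arm partly hid the low green tin in that view, so I only saw it standing in the wrist and side pictures.

**One disagreement:** the wrist force never showed a clear push back along the slope when the tins met the stop or the red lid. I judged contact by the tins no longer advancing, and the pictures agree with that. The tins' positions worked out from the gripper at contact were 0.5 to 1.7 mm off the ideal, within calibration error.

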